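# Pop the grating insert out of the kitchen slicer and catch it with the other finger

### The arm

A 6-joint arm with a two-finger parallel gripper is mounted at the origin on the work surface. World frame = base frame: x ahead of the robot, y to its left, z up, the work surface at z = 0. Lengths are in mm, angles in degrees, forces in N, time in s.
With the tool pointing down it reaches from about 325 to 775 mm from the base axis. Payload 5.5 kg.
Tool frame: the origin (TCP) lies on the centre line of the jaws, within the pads' length; the fingertips stand 22 mm ahead of it and the grasp point (between the pads) lies 3 mm ahead of it; z points along the fingers, y is the line along which they close (so a half turn about z gives the same grasp; the last joint's range is limited). The gripper opens to 88 mm and grips with 3 to 60 N. Pads are 20 mm wide; open, the fingers measure 115 mm over their backs; the gripper's body (75 mm by 178 mm) begins 61 mm behind the grasp point.
Start: joints at [-77.504, 5.22, 70.514, -0, 104.267, -3.249], TCP at [162.812, -577.502, 244.631] pointing down, gripper open.
Joint ranges: [-164.24, 164.24], [-49.07, 125.15], [9.68, 141.18], [-86.29, 266.29], [3.28, 154.24], [-151.56, 151.56]. Speed limits (degrees/s): [147.25, 147.25, 172.46, 180, 180, 180].

### API

Orientations are given as [roll, pitch, yaw] about the fixed x, y, z axes, in that order (R = Rz(yaw) Ry(pitch) Rx(roll)).
In Python, from station import arm gives the robot as it stands.
- The arm moves only by the shell command python3 -m crank 'ROWS'. ROWS is text: rows parted by semicolons, each of 5 numbers parted by spaces: the shift along the world's x, y, z in cm, then the turn about the world's z in degrees, then the finger opening in cm, from 0 to 8.78. In form: tx ty tz spin grip; .... A call has 1 to 8 rows; each row shifts and turns the commanded pose from where the row before left it; what a row does not reach is not made up. A row lasts 1/10 s, in which the tool goes at most 50 mm and 8.59 degrees, less where a joint would pass 70% of its speed; a pose out of reach is approached as far as the arm can. A call with a gripper value outside its range is refused whole. The fingers move at their own pace and stop on an object; the grip force is fixed at half the most. Time passes only in rows, so rows that do not move let the fingers close. It gives the time, the measured TCP pose, the force, the opening and the grip force at its end, in the units of the state.
- arm.get_obs(): the state, without advancing time (a new reading comes with each control period).
- arm.read_camera(name): name is "scene" or "top"; returns the picture (384x512x3 uint8, blue, green, red); there is no depth.
- arm.get_calibration(name): a dict with "camera_matrix" (3x3 intrinsics, pixels), "extrinsics" (4x4, takes a point from world to camera coordinates). Camera axes: x right, y down, z forward; pixel columns grow to the right and rows downward; lengths in mm; the calibration is good to about 2 mm. A picture is of the moment at which its call begins. get_calibration takes no time and is no camera call.
- arm.sign_off(): hands the job in; it is judged then, once.
The state is a dict: "t": time; "qpos": joint angles; "qd": joint speeds; "joint_torque": joint torques, N m; "eef_pos": TCP position; "orientation": TCP orientation; "contact_force": force on the tool from outside, world axes, zero at the start; "moment": the same for the moment, N m; "gripper_width": opening from 0.0 (shut) to 1.0 (fully open); "grasp_force": force on a finger pad.
Only numpy, scipy, OpenCV 4.12 (cv2) and the standard library are available. Lean on these libraries where they do the work, as an engineer would, in place of code of your own. Each camera call takes 0.05 s, during which the arm holds its last target. There are 200 camera calls.

### The job

Take the green grating insert out of its lock in the slicer: press the red release key all the way down with one finger and, with the other finger standing in the insert's way on the steel runway, catch it as the spring shoots it out, before it runs off the low end. Do not lift the insert, and leave the box grater, the mug, the hand guard and the jar where they are. The program finishes while holding: the key still pressed down by one finger and the insert at rest against the other, out of its seat but still on the runway.

Things in the scene. Friction and masses are not known exactly. Their poses are not given: they have to be found in the camera images.
- slicer: Kitchen slicer (mandoline): white frame 430 long x 112 mm wide, 165 mm high at its grey hand grip, fixed on an 18 mm chopping board. Origin: underside, centre line, 18 mm above the table. x points level from the grip to the open low end, y across, z up. The bed slopes 18 degrees down along +x. Rails: inner faces y = +-47 mm, outer +-56 mm, with inward guide lips that leave y = +-43 mm open above.
- runway (a point): Point on the steel runway (channel floor) on its centre line, level with the key: slicer x = +55, y = 0, z = +60 mm. The runway drops 0.325 mm per mm of slicer x (18 degrees) and the rail tops stand 20 mm above it.
- runway_end (a point): Middle of the runway's open low end, at slicer x = +168 mm; nothing stops a part there.
- key_top (a point): Centre of the top of the red release key, a level cap 32 mm (along slicer x) x 28 mm (along slicer y) in a white housing outside the rail on the slicer's +y side; at slicer x = +55, y = +75, z = +75 mm when up: 15 mm above the runway beside it, 5 mm below the rail top. It moves straight down when pressed. The housing top lies 11 mm below the raised cap's top.
- release_key (a joint): Travel of the release key in m: 0 up, 0.008 fully down (hard stop). Spring return, 2 N at the start and 6 N fully down. The steel catch in front of the insert sinks with it and lets the insert go at about 0.006.
- insert: Grating insert: green plastic frame round a perforated steel plate, 90 mm (down the slope) x 92 (across) x 14 mm thick, about 0.16 kg. Origin: centre of its underside; axes parallel to the slicer's while it lies on the bed. Locked, its origin is at slicer x = -29, y = 0, z = +87 mm. It runs between the rails, under the lips. A spring (3 N, 1 N at its 45 mm end) shoots it along +x in under 0.5 s.
- insert_front (a point): Middle of the top edge of the insert's leading (downhill) face, 14 mm above the runway; locked, at slicer x = +18 mm, so it meets a finger that stands beside the key after about 25 to 35 mm.
- grater: Bystander: steel box grater, 105 x 80 x 226 mm high with its handle, standing on the table; origin at the centre of its underside.
- mug: Bystander: white mug, 82 mm across, 95 mm high; origin at the centre of its underside.
- guard: Bystander: grey round hand guard of the slicer, 96 mm across, 54 mm high; origin at the centre of its underside.
- jar: Bystander: glass jar with green cap, 68 mm across, 88 mm high; origin at the centre of its underside.
There are look-alikes about, which are no part of the job. What is shaped like the insert but turquoise is not meant.

How it is judged (in metres and radians):
On the way, in this order (a step that is already met when the one before it is completed fails the run):
1. the release key is pressed down with a finger until the catch lets go (value of joint release_key above 0.005 m and contact force between the fingers and release_key above 0.5 N).
2. the insert has popped out and is stopped by a finger on the runway while the key is held down (x of insert in the frame of slicer between -0.017 and 0.07 m and linear speed of insert below 0.03 m/s and contact force between the fingers and insert above 0.1 N and contact force between the fingers and release_key above 0.5 N), for 0.3 s.
At the end, for the whole second after the job is handed in: The key is held at least 5 mm down by a finger (over 0.5 N); the insert lies flat on the runway (within 0.12 rad), its origin between 12 and 98 mm further along the slicer's x axis than in its seat, at rest (under 0.03 m/s) against a finger (over 0.1 N) (all of step 2 and value of joint release_key above 0.005 m and angle between insert's own z axis and vertical below 0.12 rad); the arm keeps its last pose, push and grip.
It fails at once if the insert runs off the low end of the runway (x of insert in the frame of slicer above 0.12 m).
It fails at once if the insert is lifted from the runway (z of insert in the frame of slicer above 0.1 m).
It fails at once if the grater, mug, hand guard or jar is moved more than 20 mm (distance of any of grater, mug, guard, jar from where it was at the start of the episode above 0.02 m).
It also fails if it takes over 32 s, if anything falls off the work surface, if the arm or the gripper's body presses on something with over 40 N, if the wrist force passes 120 N, or if a joint passes its speed limit or range.

## Working session

There is one attempt and no reset: what is moved stays moved. The work goes in short steps, Python scripts to look and compute and a shell command to move; the robot and the scene stay as the last step left them, time stands still between calls to the robot, and variables do not carry over. Pictures are saved under pics/ and viewed, at most 10 in all, crops included, and the job is handed in when it is done.

```bash
mkdir -p pics
python3 - <<'E'
from station import arm
import cv2
for n in ("scene","top"):
    im=arm.read_camera(n); cv2.imwrite(f"pics/{n}0.png",im)
    c=arm.get_calibration(n); print(n,c["camera_matrix"],c["extrinsics"])
o=arm.get_obs();print(o["t"],o["eef_pos"],o["orientation"],o["gripper_width"])
E
```

```text
scene [[378.14118457   0.         258.87013854]
 [  0.         378.14118457 186.14121439]
 [  0.           0.           1.        ]] [[ 6.00718207e-01  7.99460300e-01 -9.29420938e-04 -3.26365757e+02]
 [ 6.46092505e-01 -4.86160977e-01 -5.88397808e-01 -2.90417457e+02]
 [-4.70852536e-01  3.52860784e-01 -8.08571058e-01  1.44108026e+03]
 [ 0.00000000e+00  0.00000000e+00  0.00000000e+00  1.00000000e+00]]
top [[362.859306     0.         255.04530284]
 [  0.         362.859306   194.20592223]
 [  0.           0.           1.        ]] [[-1.13344923e-02 -9.99849285e-01 -1.31505042e-02  1.22047578e+01]
 [-9.95567225e-01  1.25119813e-02 -9.32166917e-02  5.73109790e+02]
 [ 9.33671815e-02  1.20356471e-02 -9.95558995e-01  1.11137895e+03]
 [ 0.00000000e+00  0.00000000e+00  0.00000000e+00  1.00000000e+00]]
0.1 [ 162.76094944 -577.2750438   243.63507424] [-1.79901101e+02 -6.85377883e-03  1.57434197e+01] 0.999466249361028
```

View pics/scene0.png

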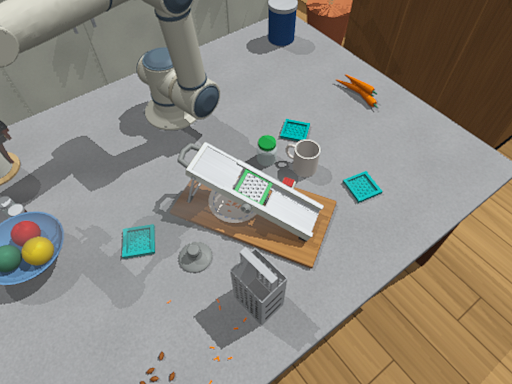

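View pics/top0.png

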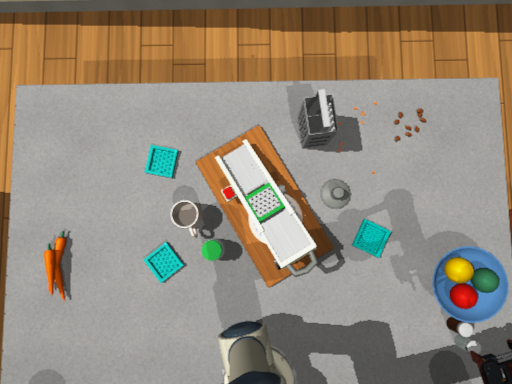

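The scene picture shows the slicer with the green insert at about (253,186) and the red key at (288,183). In the top picture they are at (266,203) and (229,193). Three turquoise look-alikes lie loose on the table, at (162,161), (164,262) and (372,238) in the top view. The insert is the green one, seated in the slicer beside the red key.

```bash
cat > h.py <<'E'
import numpy as np,cv2
from station import arm
def ray(n,uv,z):
    c=arm.get_calibration(n);K=np.array(c["camera_matrix"]);E=np.array(c["extrinsics"])
    R,t=E[:3,:3],E[:3,3];C=-R.T@t;d=R.T@np.linalg.inv(K)@np.array([*uv,1.]);return C+d*(z-C[2])/d[2]
def tri(uvs):
    P=[]
    for n in("scene","top"):
        c=arm.get_calibration(n);P.append(np.array(c["camera_matrix"])@np.array(c["extrinsics"])[:3])
    X=cv2.triangulatePoints(P[0],P[1],np.float64(uvs[0]).reshape(2,1),np.float64(uvs[1]).reshape(2,1));return (X[:3]/X[3]).ravel()
def blob(im,lo,hi,near):
    h=cv2.cvtColor(im,cv2.COLOR_BGR2HSV);m=cv2.inRange(h,lo,hi)
    n,l,s,c=cv2.connectedComponentsWithStats(m)
    k=min((i for i in range(1,n) if s[i,4]>15),key=lambda i:np.hypot(*(c[i]-near)))
    return (l==k).astype(np.uint8),c[k],s[k,4]
RED=((0,150,90),(6,255,255));GRN=((55,120,60),(78,255,255))
E
python3 - <<'E'
from h import *
S={n:cv2.imread(f"pics/{n}0.png") for n in("scene","top")}
k={};g={}
for n,a,b in(("scene",(288,183),(253,186)),("top",(229,193),(266,203))):
    m,c,s=blob(S[n],*RED,a);k[n]=c
    m2,c2,s2=blob(S[n],*GRN,b)
    r=cv2.minAreaRect(cv2.findNonZero(m2));g[n]=np.array(r[0]);print(n,"red",c,s,"grn",c2,s2,r)
    print(" key z93",ray(n,c,93)," ins z118",ray(n,r[0],118))
    if n=="top":
        for p in cv2.boxPoints(r):print("  corner",ray(n,p,118))
        m3=cv2.inRange(cv2.cvtColor(S[n],cv2.COLOR_BGR2HSV),(8,90,60),(20,255,255));m3[:, :180]=0;m3[:110]=0;m3[300:]=0;m3[:,345:]=0
        r3=cv2.minAreaRect(cv2.findNonZero(m3));P=[ray(n,p,18)[:2] for p in cv2.boxPoints(r3)]
        for i in range(4):d=P[(i+1)%4]-P[i];print("  board",P[i],np.hypot(*d),np.degrees(np.arctan2(d[1],d[0])))
K=tri([k["scene"],k["top"]]);G=tri([g["scene"],g["top"]]);print("tri",K,G)
d=(ray("top",k["top"],93)-ray("top",g["top"],118))
print(np.hypot(d[0],d[1]),np.hypot(79.7,75),"yaw",np.degrees(np.arctan2(d[1],d[0])-np.arctan2(75,79.7)))
a=cv2.resize(S["top"][120:290,180:350],None,fx=3.5,fy=3.5,interpolation=cv2.INTER_CUBIC);cv2.imwrite("pics/crop.png",a)
E
```

```text
scene red [288.04918033 181.59016393] 61 grn [254.6875     184.28409091] 176 ((253.97132873535156, 186.3025360107422), (31.684051513671875, 23.703184127807617), 28.610462188720703)
 key z93 [576.30892611  83.79791317  93.        ]  ins z118 [544.11034249 -18.02871792 118.        ]
top red [228.23333333 192.45555556] 90 grn [264.32846715 202.04744526] 274 ((264.14410400390625, 201.62965393066406), (29.822675704956055, 29.377004623413086), 58.671302795410156)
 key z93 [573.20761129  83.80581857  93.        ]  ins z118 [542.87938524 -21.69038335 118.        ]
  corner [558.34203702  36.6338628  118.        ]
  corner [601.7858203  -36.36088068 118.        ]
  corner [527.48001244 -79.77594478 118.        ]
  corner [484.56742847  -7.16793932 118.        ]
  board [681.61793718 197.68971824] 471.951752291189 -60.11836711789116
  board [ 916.74893281 -211.51911767] 465.17415306285056 -152.1661524488223
  board [ 505.39296272 -428.71317501] 455.5402032940363 119.06442333429104
  board [284.0948413  -30.53731151] 458.3799612406666 29.861111229323434
tri [574.06804413  84.84633802  89.60320313] [543.87404164 -20.05583722 119.21100835]
109.7690754001756 109.43989217830946 yaw 30.70121562960225
```

View pics/crop.png

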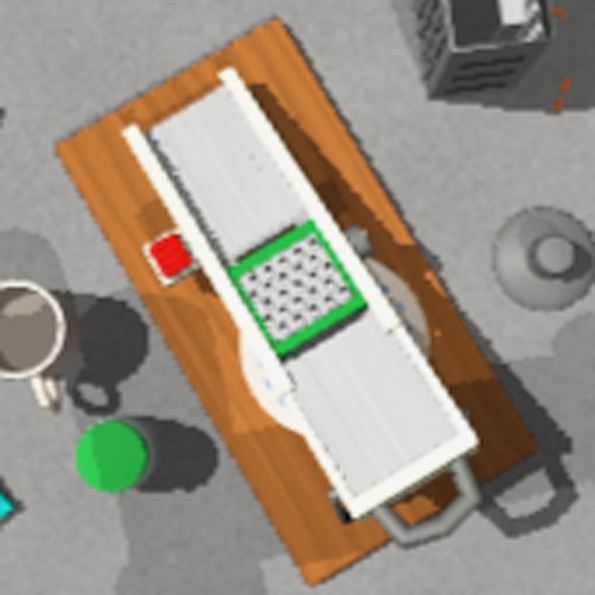

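The crop confirms it: the green insert is seated in the channel with the red key beside the rail. I get a slicer yaw of about 30.5° and the key top at (573.7, 84.3, 93). The plan is tool yaw 30.5°, opening 62 mm and TCP xy (591, 51), so one finger is over the key and the other over the channel centre line.

```bash
python3 -m crank '2.7 4 0 1.85 6.2;2.7 4 0 1.85 6.2;2.7 4 0 1.85 6.2;2.7 4 0 1.85 6.2;2.7 4 0 1.85 6.2;2.7 4 0 1.85 6.2;2.7 4 0 1.85 6.2;2.7 4 0 1.85 6.2'; python3 -m crank '2.7 4 0 0 6.2;2.7 4 0 0 6.2;2.7 4 0 0 6.2;2.7 4 0 0 6.2;2.7 4 0 0 6.2;2.7 4 0 0 6.2;2 3 0 0 6.2;0 0 0 0 6.2'
```

```text
t: 0.9
eef_pos: [379.4, -255.7, 244.4]
orientation: [-180.0, -0.0, 30.6]
contact_force: [0.8, -0.2, -0.1]
gripper_width: 0.707
grasp_force: 0.0
t: 1.7
eef_pos: [561.9, 16.2, 242.9]
orientation: [-179.9, 0.1, 30.8]
contact_force: [-0.3, -0.5, -0.6]
gripper_width: 0.707
grasp_force: 0.0
```

```bash
python3 -m crank '1.5 1.7 -2 0 6.2;1.4 1.7 -3 0 6.2;0 0 -3 0 6.2;0 0 -1.3 0 6.2;0 0 0 0 6.2;0 0 0 0 6.2'
python3 - <<'E'
from h import *
for n,a,b in(("scene",(210,110),(340,230)),("top",(180,130),(310,250))):
    im=arm.read_camera(n);cv2.imwrite(f"pics/{n}1.png",im)
    globals()[n+"c"]=cv2.resize(im[a[1]:a[1]+120,a[0]:a[0]+120],(400,400),interpolation=cv2.INTER_CUBIC)
cv2.imwrite("pics/near.png",np.hstack([scenec,topc]))
E
```

```text
t: 2.3
eef_pos: [589.9, 45.7, 153.0]
orientation: [180.0, -0.1, 30.5]
contact_force: [-0.9, -0.3, 0.8]
gripper_width: 0.706
grasp_force: 0.0
```

View pics/near.png

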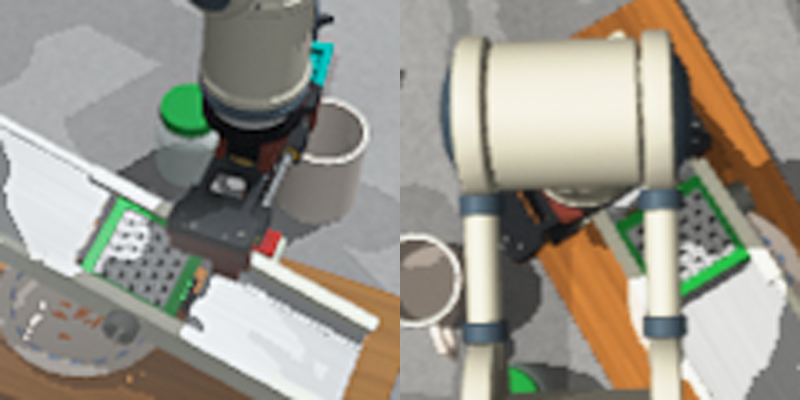

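The left half (scene view) shows the near finger just downhill of the insert at crop (205,275), with the red key at (265,243) beside the far finger. The top view is hidden by the arm. The remaining shift in xy is about (+1, +5) mm, then I go down to just above the key.

```bash
python3 -m crank '0.1 0.5 0 0 6.2;0 0 -1.5 0 6.2;0 0 -1.5 0 6.2;0 0 -0.5 0 6.2;0 0 0 0 6.2;0 0 0 0 6.2'
python3 - <<'E'
from h import *
im=arm.read_camera("scene");cv2.imwrite("pics/scene2.png",im)
cv2.imwrite("pics/near2.png",cv2.resize(im[130:230,220:320],(600,600),interpolation=cv2.INTER_CUBIC))
E
```

```text
t: 3.0
eef_pos: [590.6, 51.5, 116.3]
orientation: [-180.0, 0.0, 30.5]
contact_force: [0.4, 0.2, 0.7]
gripper_width: 0.712
grasp_force: 0.0
```

View pics/near2.png

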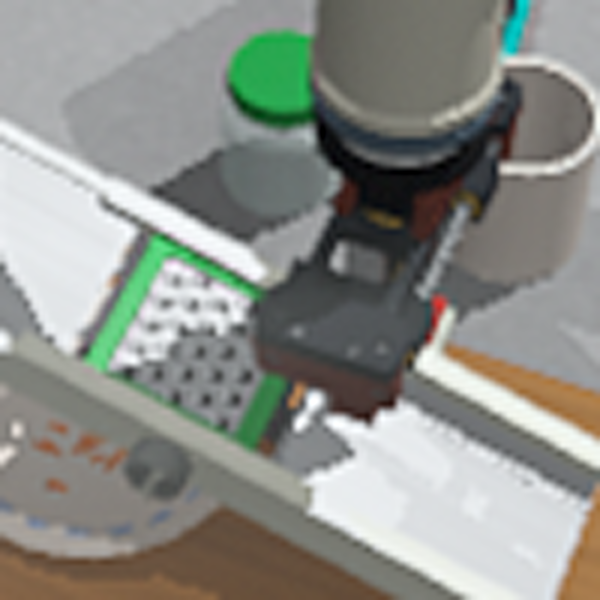

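The gripper straddles the rail: one finger stands in the channel ahead of the insert (around 340,400), and the red key at (438,310) is just past the gripper's edge. No contact force yet, so I press in small steps.

```bash
python3 -m crank '0 0 -0.3 0 6.2;0 0 -0.1 0 6.2;0 0 0 0 6.2;0 0 0 0 6.2'; python3 -m crank '0 0 -0.2 0 6.2;0 0 0 0 6.2;0 0 0 0 6.2'
```

```text
t: 3.45
eef_pos: [591.2, 51.5, 113.2]
orientation: [180.0, -0.1, 30.5]
contact_force: [1.5, -0.1, 3.1]
gripper_width: 0.709
grasp_force: 1.1
t: 3.75
eef_pos: [591.2, 51.5, 111.0]
orientation: [180.0, -0.1, 30.5]
contact_force: [3.0, -0.3, 3.8]
gripper_width: 0.706
grasp_force: 1.6
```

```bash
python3 -m crank '0 0 -0.2 0 6.2;0 0 0 0 6.2;0 0 0 0 6.2'; python3 -m crank '0 0 -0.2 0 6.2;0 0 0 0 6.2;0 0 0 0 6.2;0 0 0 0 6.2'
```

```text
t: 4.05
eef_pos: [591.3, 51.7, 108.9]
orientation: [180.0, -0.1, 30.6]
contact_force: [4.8, 1.0, 4.2]
gripper_width: 0.707
grasp_force: 3.7
t: 4.45
eef_pos: [591.3, 51.6, 107.4]
orientation: [180.0, -0.1, 30.6]
contact_force: [3.5, 0.2, 6.4]
gripper_width: 0.706
grasp_force: 4.3
```

```bash
python3 -m crank '0 0 -0.2 0 6.2;0 0 0 0 6.2;0 0 0 0 6.2;0 0 0 0 6.2'
python3 - <<'E'
from h import *
im=arm.read_camera("scene");cv2.imwrite("pics/scene3.png",im)
cv2.imwrite("pics/near3.png",cv2.resize(im[130:230,220:320],(600,600),interpolation=cv2.INTER_CUBIC))
E
```

```text
t: 4.85
eef_pos: [591.4, 51.7, 107.3]
orientation: [179.9, -0.2, 30.6]
contact_force: [0.4, 0.7, 13.6]
gripper_width: 0.706
grasp_force: 7.8
```

View pics/near3.png

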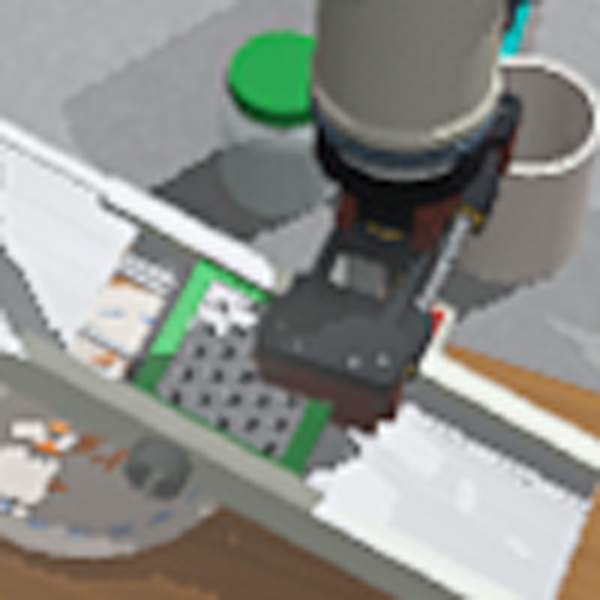

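The key is at its hard stop (z stopped falling while the force rose to 13.6 N). The insert has slid about 27 mm and its front edge, at (310,440), rests at the finger. It lies flat between the rails. I'll hold briefly, check that it stays put, and hand in.

```bash
python3 -m crank '0 0 0 0 6.2;0 0 0 0 6.2;0 0 0 0 6.2;0 0 0 0 6.2;0 0 0 0 6.2'
python3 - <<'E'
from h import *
a=cv2.imread("pics/scene3.png");b=arm.read_camera("scene")
for n in("scene0","scene3"):
    m,c,s=blob(cv2.imread(f"pics/{n}.png"),*GRN,(256,188));print(n,c,s)
m,c,s=blob(b,*GRN,(256,188));print("now",c,s,arm.get_obs()["contact_force"])
print(arm.sign_off())
E
```

```text
t: 5.4
eef_pos: [591.4, 51.7, 107.3]
orientation: [179.9, -0.2, 30.6]
contact_force: [0.3, 0.5, 13.2]
gripper_width: 0.707
grasp_force: 7.8
scene0 [254.6875     184.28409091] 176
scene3 [252.33333333 179.96969697] 66
now [252.47761194 179.95522388] 67 [ 0.05376047 -0.23695104 14.15528526]
the job is handed in; nothing more can be done
None
```

I handed the job in with the key pressed to its stop (about 13 N) and the insert shot out about 27 mm, at rest against the other finger on the runway; no verdict came back.

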